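# Clamp the red tattoo pen in the service fixture

## Task

Lay the red tattoo pen in the two blue V-cradles of the service fixture, centred along its length, without dropping it in from a height, and let go. Then swing the yellow strap fully round until it stops square across the pen. Leave the black pen in its rest.

Things in the scene. Friction and masses are not known exactly. Their poses are not given: they have to be found in the camera images.
- red_pen: Loose red tattoo pen, 0.16 kg: round barrel 30 mm thick, 120 long; 20 mm thick nose 16 mm out at its -y end, 10 mm plug at +y. Origin: barrel centre; y: barrel axis (x, z roll). It starts level in one of two like grey rests, axis 32 mm above the table. Rest: base 6 mm high, supports under the pen 38-54 mm either side of the rest's middle (pen within 10 mm of it): fingers fit at mid-barrel.
- v_seat (a point): Where the barrel's centre belongs: midway between the fixture's two blue V-cradles, on the axis of a bedded barrel, 45 mm above the table. y along the groove (pen may lie either way round), z up. Cradles 18 mm thick at y = -45 and +45 mm, 60 wide; 90 degree grooves, 37 mm wide at the top, 3 mm below this point. Room for fingers between them (72 mm) down to the base plate, 35 mm below this point.
- strap_knob (a point): Grip point, 95 mm above the table, of the upright green knob (16 mm thick, from 17 mm above to 23 below it) on the yellow strap (24 wide). The strap swings level on a post at x -50, y +45 mm of v_seat (80 mm high); knob radius 85 mm. Starts open, 75-109 degrees from closed, about along +y; its stop is along +x: knob at x +35, y +45. Stiff (1 N), stays put, clears a bedded pen by 4 mm.
- black_pen: Bystander: a black pen of the same shape and size as the red one, in the other grey rest. Origin at the centre of its barrel, y along its axis. To be left alone.
Not all that is in view belongs to the job. There is more than one size of the red_pen; the job needs the middle-sized.

How it is judged:
By the outcome, as a careful person would: the job done as asked, in the order asked, and still so for the second after the job is handed in, with the robot touching nothing.
It also fails if it takes over 48 s, if anything falls off the work surface, if the arm or the gripper's body presses on something with over 40 N, if the wrist force passes 120 N, or if a joint passes its speed limit or range.

## Robot

A 7-joint arm with a two-finger parallel gripper is mounted at the origin on the work surface. World frame = base frame: x ahead of the robot, y to its left, z up, the work surface at z = 0. Lengths are in m, angles in rad, forces in N, time in s.
With the tool pointing down it reaches from about 0.4 to 0.925 m from the base axis. Payload 4.1 kg.
Tool frame: the origin (TCP) lies on the front face of the gripper's body, between the roots of the fingers; the fingertips stand 73 mm ahead of it and the grasp point (between the pads) lies 54 mm ahead of it; z points along the fingers, y is the line along which they close (so a half turn about z gives the same grasp; the last joint's range is limited). The gripper opens to 85 mm and grips with 20 to 120 N. Pads are 22 mm wide; open, the fingers measure 114 mm over their backs; the gripper's body (76 mm by 85 mm) begins 54 mm behind the grasp point. The pads swing forward as they close: fully open they stand 13 mm farther back than shut.
Start: joints at [1.18, 0.398, 0.045, 1.537, -0.019, 1.207, -0.051], TCP at [0.187, -0.623, 0.304] pointing down, gripper open.
Joint ranges: [-2.82, 2.82], [-0.49, 2.23], [-1.37, 1.46], [0, 2.46], [-1.36, 4.5], [0.23, 2], [-2.94, 2.94]. Speed limits (rad/s): [2.57, 2.57, 3.14, 3.14, 3.14, 3.14, 3.14].

## Interface

Orientations are given as a rotation vector (axis times angle).
In Python, from rig import * gives the robot as it stands.
- The arm moves only by the tool carry_out, never from a script. Its argument "plan" is text: rows parted by semicolons, each of 5 numbers parted by spaces: the shift along the tool's x, y, z in m, then the turn about the tool's z in rad, then the opening in per cent of the stroke, from 0 (shut) to 100 (fully open). In form: dx dy dz twist hand; .... A call has 1 to 10 rows; each row shifts and turns the commanded pose from where the row before left it, along the tool's axes as they then stand; what a row does not reach is not made up. A row lasts 1/8 s, in which the tool goes at most 62.5 mm and 10.7 degrees, less where a joint would pass 70% of its speed; a pose out of reach is approached as far as the arm can. A call is refused whole if a number of a shift passes 0.0625 or a number of a turn 0.188, either way. A call with a gripper value outside its range is refused whole. The fingers move at their own pace and stop on an object; "grip_force" is the grip in N (left out, the last holds). Time passes only in rows, so rows that do not move let the fingers close. It gives the time, the measured TCP pose, the force, the opening and the grip force at its end, in the units of the state.
- read_state(): the state, without advancing time (a new reading comes with each control period).
- snapshot(name): name is "side" or "top"; returns the picture (384x512x3 uint8, red, green, blue); there is no depth.
- camera_info(name): a dict with "fov_y" (degrees; the focal length in pixels is half the picture's height over the tangent of half this angle, whatever the lens; pixels are square), "cx", "cy" (the principal point, pixels), "eye" and "attitude" of the camera in the world. Camera axes: x right, y up, looking along -z (the intrinsics and any distortion apply to the point x, -y, -z); pixel columns grow to the right and rows downward; lengths in m; the calibration is good to about 2 mm. A picture is of the moment at which its call begins. camera_info takes no time and is no camera call.
- sign_off(): hands the job in; it is judged then, once.
The state is a dict: "time_s": time; "joint_positions": joint angles; "qvel": joint speeds; "effort": joint torques, N m; "eef_pos": TCP position; "orientation": TCP orientation; "ft_force": force on the tool from outside, world axes, zero at the start; "ft_torque": the same for the moment, N m; "finger_gap": finger opening in m; "finger_force": force on a finger pad.
Only numpy, scipy, OpenCV 4.12 (cv2) and the standard library are available. Lean on these libraries where they do the work, as an engineer would, in place of code of your own. Each camera call takes 0.05 s, during which the arm holds its last target. There are 200 camera calls.

## Working session

There is one attempt and no reset: what is moved stays moved. The work goes in short steps, Python scripts to look and compute and a tool call to move; the robot and the scene stay as the last step left them, time stands still between calls to the robot, and variables do not carry over. Pictures are saved under pics/ and viewed, at most 11 in all, crops included, and the job is handed in when it is done.

Besides the shell and the picture viewer there is one more tool, called after "Call:" as name(argument=value, ...) on one line, values as JSON. carry_out: Moves the arm, as the interface text tells. Its arguments: {"type":"object","properties":{"plan":{"type":"string"},"grip_force":{"type":"number"}},"required":["plan"]}

```bash
mkdir -p pics; ls; python3 - <<'E'
from rig import *
import cv2
for n in("side","top"):
    i=camera_info(n);print(n,i)
    cv2.imwrite(f"pics/{n}0.png",cv2.cvtColor(snapshot(n),cv2.COLOR_RGB2BGR))
s=read_state();print(s)
E
```

```text
pics
side {'fov_y': 46.84646699024857, 'cx': 256.3864181541973, 'cy': 197.4081824717735, 'eye': array([ 0.18327977, -0.44621861,  0.8177322 ]), 'attitude': array([ 0.65343883, -0.3165475 , -0.83742469])}
top {'fov_y': 42.38517572667589, 'cx': 249.0457798791353, 'cy': 201.22111379160899, 'eye': array([ 0.53473843, -0.06429298,  0.94029119]), 'attitude': array([ 0.09356902, -0.07353237, -1.57238993])}
{'time_s': 0.1, 'joint_positions': array([ 1.17999813,  0.39910986,  0.04503131,  1.53773932, -0.01870416,
        1.20692308, -0.05068689]), 'qvel': array([-3.20369309e-04, -2.71281488e-03, -8.02224874e-05, -2.23054379e-03,
       -2.39909817e-03,  5.80263947e-04,  2.23973723e-03]), 'effort': array([ 3.03415902e-03, -4.76265478e+01,  1.37000196e+00, -2.54950118e+01,
        1.20044072e-02,  5.05346383e-03, -1.51365504e-05]), 'eef_pos': array([ 0.1868976 , -0.62208885,  0.30297896]), 'orientation': array([-3.10648502e+00, -4.56680858e-01,  5.79917424e-04]), 'ft_force': array([ 0.24215947, -0.40605578, -0.62859344]), 'ft_torque': array([ 0.01123902, -0.00558868, -0.02693023]), 'finger_force': 0.0, 'finger_gap': 0.08536639315118355}
```

View pics/side0.png

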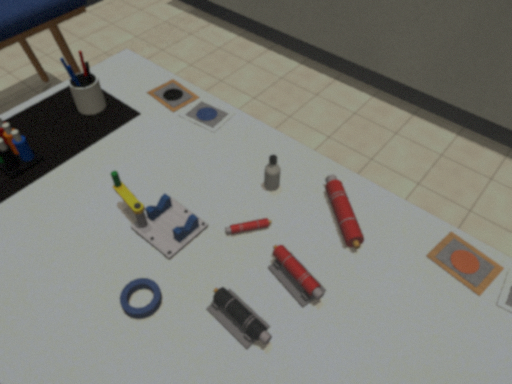

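View pics/top0.png

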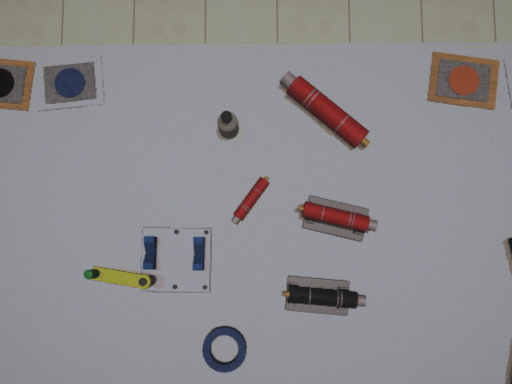

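The top view shows the middle-sized red pen in its rest at about (336,216) and the black pen at (325,296). The fixture cradles are at (150,252) and (199,253), the strap post is at about (146,282), and the green knob is at (90,274). In the side view the red pen is at (298,271), the cradles at (158,207) and (186,228), and the knob at (115,178).

```bash
cat > h.py <<'E'
from rig import *
import cv2, numpy as np
from scipy.spatial.transform import Rotation as R
def cast(name,px):
    i=camera_info(name); f=192/np.tan(np.radians(i["fov_y"])/2)
    d=R.from_rotvec(i["attitude"]).apply([(px[0]-i["cx"])/f,-(px[1]-i["cy"])/f,-1])
    return i["eye"],d/np.linalg.norm(d)
def plane(name,px,z):
    e,d=cast(name,px); return e+d*(z-e[2])/d[2]
def tri(ps,pt):
    (a,u),(b,v)=cast("side",ps),cast("top",pt)
    s=np.linalg.lstsq(np.c_[u,-v],b-a,rcond=None)[0]
    p,q=a+u*s[0],b+v*s[1]; return (p+q)/2,np.linalg.norm(p-q)
def hsv(im): return cv2.cvtColor(cv2.GaussianBlur(im,(3,3),0),cv2.COLOR_RGB2HSV)
RNG=dict(red=[((0,120,60),(9,255,255)),((172,120,60),(180,255,255))],blue=[((100,100,30),(125,255,255))],
 yellow=[((24,120,80),(34,255,255))],green=[((45,100,30),(90,255,255))])
def blobs(im,c,amin=25):
    h=hsv(im); m=sum(cv2.inRange(h,*r) for r in RNG[c]); m=cv2.morphologyEx(m,cv2.MORPH_CLOSE,np.ones((5,5)))
    out=[]
    for k in cv2.findContours(m,cv2.RETR_EXTERNAL,cv2.CHAIN_APPROX_NONE)[0]:
        if cv2.contourArea(k)<amin: continue
        M=cv2.moments(k); b=cv2.boxPoints(cv2.minAreaRect(k))
        if np.linalg.norm(b[0]-b[1])<np.linalg.norm(b[1]-b[2]): b=np.roll(b,1,0)
        e=[(b[1]+b[2])/2,(b[0]+b[3])/2]; e.sort(key=lambda p:p[0])
        out.append(dict(a=cv2.contourArea(k),c=np.array([M["m10"],M["m01"]])/M["m00"],e=e,w=np.linalg.norm(b[1]-b[2])))
    return out
E
python3 - <<'E'
from h import *
np.set_printoptions(precision=4,suppress=True)
ims={n:cv2.cvtColor(cv2.imread(f"pics/{n}0.png"),cv2.COLOR_BGR2RGB) for n in("side","top")}
for n,im in ims.items():
    for c in RNG:
        for b in blobs(im,c): print(n,c,b["a"],b["c"],*b["e"],b["w"])
a=cv2.resize(cv2.cvtColor(ims["top"],3+1)[220:310,75:225],None,fx=5,fy=5,interpolation=2)
cv2.imwrite("pics/ft.png",a)
a=cv2.resize(cv2.cvtColor(ims["side"],4)[165:265,100:220],None,fx=5,fy=5,interpolation=2)
cv2.imwrite("pics/fs.png",a)
E
```

```text
side red 428.5 [464.5924 261.3785] [451.  261.5] [478.  261.5] 21.0
side red 593.5 [295.3842 268.5883] [275.3863 247.5699] [313.8164 288.9561] 12.876231
side red 212.5 [249.9208 225.2337] [231.1926 228.995 ] [268.1625 221.8396] 7.157485
side red 868.0 [343.7611 211.8648] [332.2346 180.2835] [354.9125 241.5139] 16.150137
side red 61.0 [  5.1503 137.3525] [ -1.8472 130.0151] [ 19.8434 149.8981] 8.415837
side blue 848.0 [139.673  296.4043] [123.2    304.4001] [156. 288.] 30.410538
side blue 108.5 [186.0261 225.5223] [176.2683 233.5854] [195.7805 217.9756] 9.058087
side blue 131.0 [158.5369 205.2926] [148.98 212.64] [168.18 198.24] 10.200001
side blue 270.0 [ 23.9179 148.9753] [ 17.8463 135.9171] [ 29.1439 160.3951] 13.89877
side blue 113.5 [206.1219 113.558 ] [198.  113.5] [214.  113.5] 9.0
side blue 67.5 [72.8716 75.7728] [68.061  65.0488] [77.5732 85.6585] 5.3779078
side blue 1690.0 [29.4091 12.783 ] [-0. 19.] [85. 19.] 38.0
side yellow 290.0 [128.6293 197.9707] [115.6301 184.4863] [140.063  210.7986] 10.73018
side green 34.0 [115.25   177.5686] [113.367  171.8899] [117.2752 184.9174] 4.406001
top red 897.5 [335.5647 216.2314] [303.3565 208.5092] [368.0074 223.9691] 14.990405
top red 386.0 [251.187  197.8161] [237.654  216.4757] [264.9405 178.9567] 9.55779
top red 1706.5 [327.38   111.4009] [291.9565  82.7459] [362.0553 139.7012] 20.615528
top red 649.0 [463.4815  79.8672] [449.  80.] [478.  80.] 28.0
top blue 1328.5 [224.0329 349.2095] [224. 328.] [224. 370.] 40.0
top blue 243.5 [198.18  253.447] [197.3796 269.13  ] [198.613 237.062] 9.1470785
top blue 257.0 [149.0188 252.7004] [148.1861 268.161 ] [149.39   236.8612] 10.684408
top blue 563.5 [69.2097 82.1816] [56. 82.] [83. 82.] 26.0
top yellow 618.5 [123.2576 277.5764] [ 93.0135 272.9189] [150.0946 282.4324] 13.316316
top green 39.0 [ 88.4359 273.9359] [ 85. 274.] [ 92. 274.] 6.0
```

View pics/ft.png

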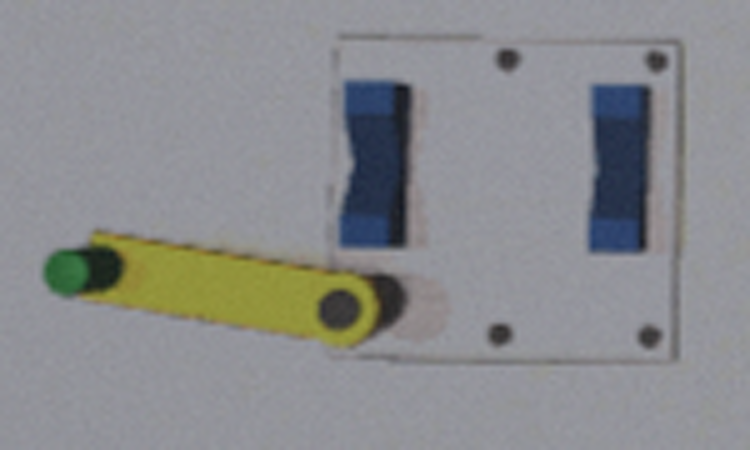

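View pics/fs.png

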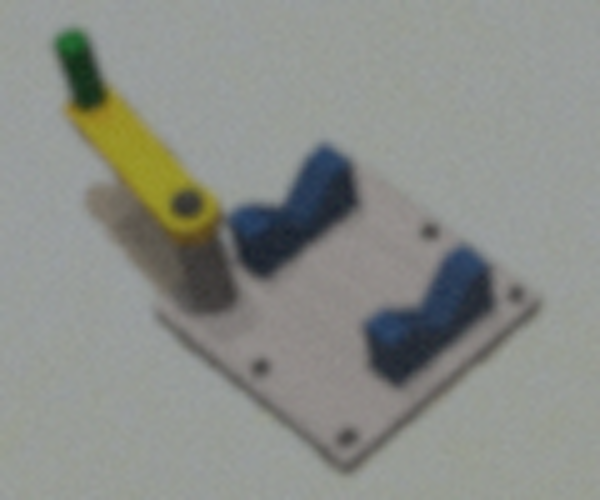

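```bash
python3 - <<'E'
from h import *
np.set_printoptions(precision=4,suppress=True)
T=lambda u,v:np.array([75+(u+.5)/5-.5,220+(v+.5)/5-.5]); S=lambda u,v:np.array([100+(u+.5)/5-.5,165+(v+.5)/5-.5])
for l,s,t in [("L+x",(325,145),(345,81)),("L-x",(232,210),(341,247)),("R+x",(460,247),(594,85)),("R-x",(367,318),(589,251)),("knobtop",(72,38),(67,273)),("post",(187,203),(339,310)),("scr",(516,293),(656,61)),("scr2",(347,437),(649,336)),("scr3",(260,367),(499,334)),("scr4",(429,231),(508,59))]:
    print(l,*tri(S(*s),T(*t)))
a=plane("top",T(366.7,163.5),.042);b=plane("top",T(615.5,167.5),.042)
print("cradles top-view",a,b,np.linalg.norm(a-b),"mid",(a+b)/2,"yaw of +y from world y deg",np.degrees(np.arctan2(-(a-b)[0],(a-b)[1])))
kt=plane("top",T(67,273),.112);po=plane("top",T(339,310),.084);print("knob",kt,"post",po,np.linalg.norm((kt-po)[:2]))
ge=[(275.4,247.6),(313.8,289)];te=[(303.36,208.5),(368,224)]
P=[tri(s,t) for s,t in zip(ge,te)];print("pen",P,(P[0][0]+P[1][0])/2,np.linalg.norm(P[0][0]-P[1][0]))
print("red c",tri((295.38,268.59),(335.56,216.23)))
Q=[plane("top",t,.032) for t in te];d=Q[0]-Q[1];print("pen top-view",Q,(Q[0]+Q[1])/2,np.linalg.norm(d),"yaw",np.degrees(np.arctan2(-d[0],d[1])))
s=read_state();print(R.from_rotvec(s["orientation"]).as_matrix())
E
```

```text
L+x [0.568  0.1394 0.0402] 0.0008693783740849337
L-x [0.5095 0.1365 0.0498] 0.002004398998500265
R+x [0.566  0.0489 0.0401] 0.0016317085843533176
R-x [0.5077 0.048  0.0481] 0.0017851789864832708
knobtop [0.5022 0.2135 0.1144] 4.5761061342054284e-05
post [0.4879 0.1309 0.0794] 0.00040919213745110774
scr [0.5764 0.0286 0.0127] 0.00011066818737949158
scr2 [0.4745 0.0308 0.0114] 0.00039470216636020033
scr3 [0.4751 0.0867 0.0119] 0.0009926397317657671
scr4 [0.577  0.0847 0.0121] 0.001107826122625929
cradles top-view [0.5384 0.1302 0.042 ] [0.5368 0.0401 0.042 ] 0.09018761258783244 mid [0.5376 0.0851 0.042 ] yaw of +y from world y deg -1.0620526349886492
knob [0.5022 0.2143 0.112 ] post [0.4883 0.1297 0.084 ] 0.08576239054352612
pen [(array([ 0.6157, -0.1505,  0.0415]), np.float64(0.0036593281532194266)), (array([ 0.5875, -0.2675,  0.041 ]), np.float64(0.0025214200485356155))] [ 0.6016 -0.209   0.0413] 0.12030997156623774
red c (array([ 0.6028, -0.2105,  0.037 ]), np.float64(0.0005184963462823693))
pen top-view [array([ 0.6179, -0.1527,  0.032 ]), array([ 0.5889, -0.2704,  0.032 ])] [ 0.6034 -0.2116  0.032 ] 0.12123509838801003 yaw -13.801914674744946
[[ 0.9577  0.2878 -0.0006]
 [ 0.2878 -0.9577  0.0016]
 [-0.0001 -0.0018 -1.    ]]
```

The pen centre is (0.603,-0.212), and its height agrees with 32 mm within triangulation noise. Its axis is turned -13.8°. The seat is (0.538,0.085) with yaw -1.1°, and the cradle spacing of 90.2 mm fits. The knob radius of 85.8 mm also fits. I'll move towards the pen.

Call:
carry_out(plan="0.045 -0.0235 0.005 -0.104 100; 0.042 -0.028 0.005 -0.104 100; 0.039 -0.032 0.005 -0.104 100; 0.036 -0.036 0.005 -0.104 100; 0.032 -0.04 0.005 -0.104 100; 0.027 -0.043 0.005 -0.104 100; 0.023 -0.046 0.005 -0.104 100; 0.018 -0.048 0.005 -0.104 100; 0.013 -0.05 0.005 -0.104 100; 0 0 0 -0.104 100")

```text
time_s: 1.35
eef_pos: [0.1684, -0.225, 0.2575]
orientation: [-2.466, -1.942, 0.002]
ft_force: [0.0, -0.3, -0.4]
finger_gap: 0.0853
finger_force: 0.0
```

```bash
cat >> h.py <<'E'
def to(x,y,z,yaw):
    "remaining shift in present tool axes, and twist (rad), to TCP x,y,z with tool x at yaw deg"
    s=read_state(); M=R.from_rotvec(s["orientation"]).as_matrix()
    d=M.T@(np.array([x,y,z])-s["eef_pos"]); c=np.degrees(np.arctan2(M[1,0],M[0,0]))
    t=-np.radians((yaw-c+180)%360-180)
    print("t %.2f pos %s yaw %.2f shift %s twist %.4f gap %.4f F %s"%(s["time_s"],s["eef_pos"].round(4),c,d.round(4),t,s["finger_gap"],s["ft_force"].round(1)))
E
python3 -c "
from h import *
to(.6034,-.2116,.2,76.2)"
```

```text
t 1.35 pos [ 0.1684 -0.225   0.2575] yaw 76.43 shift [0.115  0.4199 0.0564] twist 0.0041 gap 0.0853 F [ 0.  -0.3 -0.4]
```

I got the sign wrong when compensating for the twist, so the arm ended up off target, in free space and safe. The yaw is right, so I only need to translate.

Call:
carry_out(plan="0.0115 0.042 0.0055 0 100; 0.0115 0.042 0.0055 0 100; 0.0115 0.042 0.0055 0 100; 0.0115 0.042 0.0055 0 100; 0.0115 0.042 0.0055 0 100; 0.0115 0.042 0.0055 0 100; 0.0115 0.042 0.0055 0 100; 0.0115 0.042 0.0055 0 100; 0.0115 0.042 0.0055 0 100; 0.0115 0.042 0.0055 0 100")

```text
time_s: 2.6
eef_pos: [0.608, -0.2155, 0.2031]
orientation: [-2.47, -1.94, 0.001]
ft_force: [0.2, -0.1, 0.5]
finger_gap: 0.0855
finger_force: 0.0
```

```bash
python3 -c "
from h import *
to(.6034,-.2116,.087,76.2); print(read_state()['joint_positions'].round(2))
cv2.imwrite('pics/s1.png',cv2.cvtColor(snapshot('side'),4))"
```

```text
t 2.60 pos [ 0.608  -0.2155  0.2031] yaw 76.30 shift [ 0.0027 -0.0053  0.1161] twist 0.0017 gap 0.0855 F [ 0.2 -0.1  0.5]
[ 0.57  0.5  -0.4   1.65  0.22  1.04 -0.14]
```

View pics/s1.png

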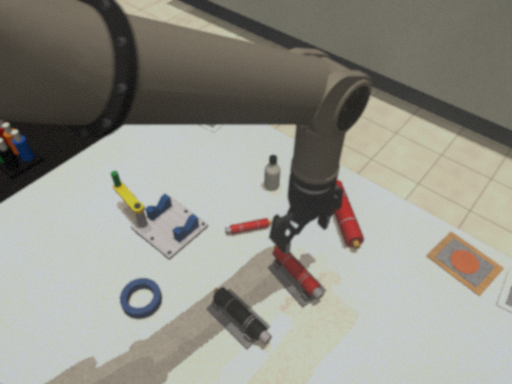

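The open gripper stands above the red pen (about 298,272) with nothing in its way. I'll descend and grip.

Call:
carry_out(plan="0.0027 -0.0053 0.02 0.002 80; 0 0 0.025 0 80; 0 0 0.025 0 80; 0 0 0.02 0 80; 0 0 0.016 0 80; 0 0 0.01 0 80; 0 0 0 0 80; 0 0 0 0 80")

```text
time_s: 3.65
eef_pos: [0.603, -0.2117, 0.0886]
orientation: [2.471, 1.938, 0.001]
ft_force: [0.0, 0.6, -0.6]
finger_gap: 0.068
finger_force: 0.0
```

```bash
python3 -c "
from h import *
to(.6034,-.2116,.087,76.2)"
```

```text
t 3.65 pos [ 0.603  -0.2117  0.0886] yaw 76.19 shift [0.0002 0.0003 0.0016] twist -0.0001 gap 0.0680 F [ 0.   0.6 -0.6]
```

Call:
carry_out(plan="0 0 0.0015 0 50; 0 0 0 0 20; 0 0 0 0 20; 0 0 0 0 20; 0 0 0 0 20; 0 0 0 0 20; 0 0 0 0 20; 0 0 0 0 20", grip_force=40)

```text
time_s: 4.65
eef_pos: [0.6027, -0.2116, 0.0869]
orientation: [2.472, 1.938, 0.0]
ft_force: [-1.5, 0.3, 5.9]
finger_gap: 0.0291
finger_force: 39.5
```

Call:
carry_out(plan="0 0 -0.01 0 20; 0 0 -0.02 0 20; 0 0 -0.03 0 20; 0 0 -0.03 0 20; 0 0 -0.03 0 20; 0 0 0 0 20; 0 0 0 0 20")

```text
time_s: 5.52
eef_pos: [0.6018, -0.2115, 0.206]
orientation: [-2.472, -1.938, 0.001]
ft_force: [-0.1, 1.0, -1.9]
finger_gap: 0.0286
finger_force: 39.7
```

```bash
python3 - <<'E'
from h import *
np.set_printoptions(precision=4,suppress=True)
to(.5376,.0851,.2,88.94)
ims={n:snapshot(n) for n in("side","top")}
for n,im in ims.items():
    for b in blobs(im,"red"): print(n,b["a"],b["c"],*b["e"],b["w"])
cv2.imwrite('pics/m.png',cv2.cvtColor(cv2.hconcat([cv2.resize(ims["side"],(400,300)),cv2.resize(ims["top"],(400,300))]),4))
E
```

```text
t 5.53 pos [ 0.6018 -0.2115  0.206 ] yaw 76.20 shift [ 0.2727 -0.1331  0.006 ] twist -0.2224 gap 0.0286 F [-0.1  1.  -1.9]
side 422.0 [464.4562 261.4013] [451.5001 255.    ] [477.1001 267.8   ] 19.230185
side 322.0 [311.1071 245.6444] [299.75 234.25] [321.25 255.75] 13.435029
side 215.5 [250.0534 225.2119] [231.1528 228.8151] [268.7679 221.7623] 7.187249
side 812.0 [344.9325 214.3966] [331.8494 180.4315] [355.1096 242.4589] 16.502777
side 67.0 [  5.1915 137.6517] [ -2.1493 130.3643] [ 20.0995 150.5905] 9.215619
top 376.0 [322.8701 206.1152] [310.354 202.525] [338.8336 209.3601] 16.647264
top 384.5 [251.1534 197.8396] [237.654  216.4757] [264.9405 178.9567] 9.55779
top 1707.0 [327.4516 111.4888] [291.7569  83.0152] [362.0058 139.7547] 20.79495
top 649.0 [463.4399  79.8688] [449.  80.] [478.  80.] 28.0
```

View pics/m.png

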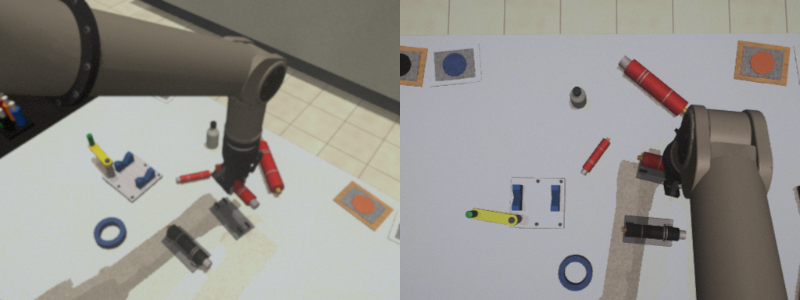

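The pen is held level at z≈0.152 and its rest is empty. The black pen and fixture are untouched. I'll carry the pen over the seat.

Call:
carry_out(plan="0.02 -0.01 0 0 20; 0.035 -0.017 0 0 20; 0.035 -0.017 0 0 20; 0.035 -0.017 0 0 20; 0.035 -0.017 0 0 20; 0.035 -0.017 0 0 20; 0.035 -0.017 0 0 20; 0.028 -0.014 0 -0.074 20; 0.014 -0.007 0 -0.074 20; 0 0 0 -0.074 20")

```text
time_s: 6.88
eef_pos: [0.5358, 0.087, 0.2062]
orientation: [-2.232, -2.21, 0.0]
ft_force: [-0.3, 0.3, -1.2]
finger_gap: 0.029
finger_force: 39.7
```

```bash
python3 - <<'E'
from h import *
np.set_printoptions(precision=4,suppress=True)
print("lifted +y end, expect ~(.616,-.153):",plane("top",(310.35,202.5),.152))
to(.5376,.0851,.1,88.94)
ims={n:snapshot(n) for n in("side","top")}
for n,im in ims.items():
    for b in blobs(im,"red"): print(n,b["a"],b["c"],*b["e"],b["w"])
cv2.imwrite('pics/p1.png',cv2.cvtColor(cv2.hconcat([cv2.resize(ims["side"][100:300,60:310],(400,320),interpolation=2),cv2.resize(ims["top"][150:350,60:310],(400,320),interpolation=2)]),4))
E
```

```text
lifted +y end, expect ~(.616,-.153): [ 0.6165 -0.1523  0.152 ]
t 6.88 pos [0.5358 0.087  0.2062] yaw 89.43 shift [-0.0019  0.0019  0.1062] twist 0.0085 gap 0.0290 F [-0.3  0.3 -1.2]
side 425.5 [464.4896 261.3952] [451.6001 254.8   ] [477.2 267.6] 19.677385
side 210.5 [249.8488 225.2169] [231.1746 228.9017] [268.1445 221.7463] 6.967464
side 849.5 [343.8735 211.8668] [332.328  180.2476] [355.2232 242.3915] 16.1494
side 260.0 [170.0397 183.2423] [157.44 174.08] [180.64 191.48] 12.000012
side 66.0 [  5.3838 137.798 ] [ -2.163  130.4033] [ 19.6602 150.0442] 9.142533
top 346.5 [185.3987 253.0606] [173.  253.5] [197.  253.5] 17.0
top 387.5 [251.1277 197.8344] [237.5117 216.377 ] [265.0341 179.0251] 9.575906
top 1703.0 [327.3687 111.3808] [291.8911  82.8404] [362.0829 139.6623] 20.541492
top 649.0 [463.4815  79.8672] [449.  80.] [478.  80.] 28.0
```

View pics/p1.png

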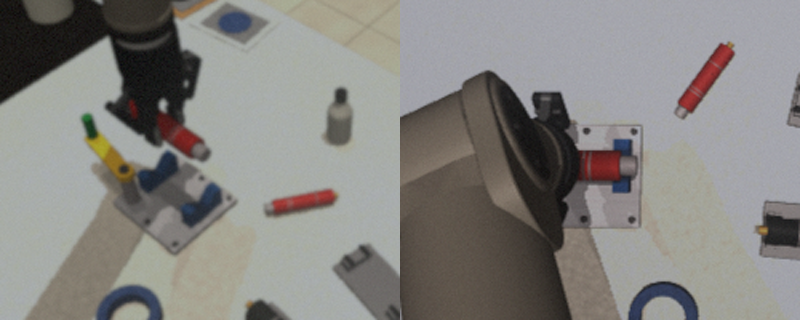

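The pen hangs over the fixture, in line with the groove. I'll correct by 2 mm and descend to about 12 mm above bedded.

Call:
carry_out(plan="-0.0019 0.0019 0 0.0085 20; 0 0 0.02 0 20; 0 0 0.025 0 20; 0 0 0.025 0 20; 0 0 0.02 0 20; 0 0 0.004 0 20; 0 0 0 0 20")

```text
time_s: 7.85
eef_pos: [0.5392, 0.0822, 0.1126]
orientation: [2.252, 2.19, 0.001]
ft_force: [0.2, -0.1, -2.0]
finger_gap: 0.0288
finger_force: 39.7
```

```bash
python3 - <<'E'
from h import *
np.set_printoptions(precision=4,suppress=True)
print("hover -y end (tool .5358,.087):",plane("top",(197,253.5),.152))
to(.5376,.0851,.1,88.94)
t=snapshot("top"); z=read_state()["eef_pos"][2]-.054
for b in blobs(t,"red")+blobs(t,"blue"):
    if 140<b["c"][0]<215 and b["c"][1]>200: print(b["a"],b["c"],*b["e"],plane("top",b["e"][1],z))
cv2.imwrite('pics/p2.png',cv2.resize(cv2.cvtColor(t,4)[210:300,120:240],None,fx=5,fy=5,interpolation=2))
E
```

```text
hover -y end (tool .5358,.087): [0.5359 0.0284 0.152 ]
t 7.85 pos [0.5392 0.0822 0.1126] yaw 88.42 shift [ 0.0029 -0.0017  0.0126] twist -0.0091 gap 0.0288 F [ 0.2 -0.1 -2. ]
255.5 [195.4488 251.8839] [186.  251.5] [205.  251.5] [0.5395 0.0251 0.059 ]
59.0 [197.6356 265.5678] [193.  265.5] [202.  265.5] [0.5149 0.0303 0.059 ]
35.0 [198.381 240.   ] [194. 240.] [203. 240.] [0.5598 0.0288 0.059 ]
```

View pics/p2.png

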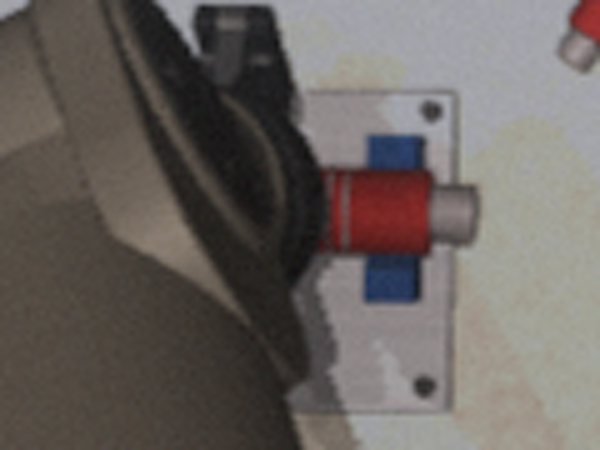

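The pen sits over the groove with its red end at about (205.7,252). It needs only about -1.6 mm in x and +0.8 mm in y.

Call:
carry_out(plan="0.0008 -0.0016 0 -0.009 20; 0 0 0 0 20; 0 0 0 0 20; 0 0 0 0 20")

```text
time_s: 8.4
eef_pos: [0.5374, 0.0829, 0.1125]
orientation: [2.242, 2.201, 0.0]
ft_force: [-0.0, 0.3, -1.3]
finger_gap: 0.0285
finger_force: 39.7
```

```bash
python3 - <<'E'
from h import *
np.set_printoptions(precision=4,suppress=True)
to(.5376,.083,.099,88.94)
t=snapshot("top"); z=read_state()["eef_pos"][2]-.054
for b in blobs(t,"red"):
    if 140<b["c"][0]<215 and b["c"][1]>200: print(b["e"],plane("top",b["e"][1],z))
to(.5376,.083,.099,88.94)
E
```

```text
t 8.40 pos [0.5374 0.0829 0.1125] yaw 88.94 shift [0.0001 0.0002 0.0135] twist -0.0000 gap 0.0285 F [-0.   0.3 -1.3]
[array([185. , 252.5], dtype=float32), array([204. , 252.5], dtype=float32)] [0.5377 0.027  0.0585]
t 8.45 pos [0.5374 0.0829 0.1125] yaw 88.94 shift [0.0001 0.0002 0.0135] twist -0.0000 gap 0.0291 F [-0.1  0.5 -1.8]
```

Call:
carry_out(plan="0 0 0.005 0 20; 0 0 0.004 0 20; 0 0 0.0015 0 20; 0 0 0 0 20; 0 0 0.001 0 20; 0 0 0 0 20")

```text
time_s: 9.2
eef_pos: [0.5374, 0.0829, 0.1009]
orientation: [2.242, 2.201, -0.0]
ft_force: [0.6, 0.3, -1.4]
finger_gap: 0.0286
finger_force: 39.7
```

Call:
carry_out(plan="0 0 0.001 0 20; 0 0 0 0 20; 0 0 0 0 20")

```text
time_s: 9.57
eef_pos: [0.5375, 0.0829, 0.1001]
orientation: [2.242, 2.201, 0.0]
ft_force: [-1.0, 0.2, 1.9]
finger_gap: 0.0286
finger_force: 39.9
```

Contact is starting: the load has gone from -1.6 N to +1.9 N. One more small press, then I release.

Call:
carry_out(plan="0 0 0.0006 0 20; 0 0 0 0 20; 0 0 0 0 20")

```text
time_s: 9.95
eef_pos: [0.5375, 0.083, 0.1001]
orientation: [2.241, 2.2, -0.0]
ft_force: [-2.6, -0.9, 6.3]
finger_gap: 0.0289
finger_force: 40.6
```

Call:
carry_out(plan="0 0 0 0 38; 0 0 0 0 42; 0 0 0 0 48; 0 0 0 0 55; 0 0 0 0 60; 0 0 0 0 60")

```text
time_s: 10.7
eef_pos: [0.5374, 0.0829, 0.0993]
orientation: [2.242, 2.201, -0.0]
ft_force: [-0.2, -0.6, 0.8]
finger_gap: 0.0516
finger_force: 0.0
```

Call:
carry_out(plan="0 0 -0.01 0 60; 0 0 -0.02 0 60; 0 0 -0.03 0 60; 0 0 -0.03 0 60; 0 -0.03 -0.02 0 60; 0 -0.05 0 0 60; 0 -0.05 0 0 60; 0 -0.02 0 0 60; 0 0 0 0 60")

```text
time_s: 11.82
eef_pos: [0.3867, 0.0857, 0.2104]
orientation: [2.239, 2.2, 0.001]
ft_force: [0.5, 0.3, 0.5]
finger_gap: 0.0513
finger_force: 0.0
```

```bash
python3 - <<'E'
from h import *
np.set_printoptions(precision=4,suppress=True)
to(.5376,.085,.15,88.94)
ims={n:snapshot(n) for n in("side","top")}
cv2.imwrite("pics/top2.png",cv2.cvtColor(ims["top"],4));cv2.imwrite("pics/side2.png",cv2.cvtColor(ims["side"],4))
for n,im in ims.items():
    for c in("red","yellow","green"):
        for b in blobs(im,c):
            if b["c"][0]<240: print(n,c,b["a"],b["c"],*b["e"],b["w"])
a=cv2.resize(ims["side"][150:270,90:240],(400,320),interpolation=2);b=cv2.resize(ims["top"][200:320,75:225],(400,320),interpolation=2)
cv2.imwrite('pics/p3.png',cv2.cvtColor(cv2.hconcat([a,b]),4))
E
```

```text
t 11.82 pos [0.3867 0.0857 0.2104] yaw 88.99 shift [0.0021 0.1507 0.0607] twist 0.0009 gap 0.0513 F [0.5 0.3 0.5]
side red 478.5 [169.6019 210.8088] [150.6378 196.1746] [188.0349 225.0724] 12.372832
side red 66.0 [  5.7222 138.2172] [ -1.75 129.75] [ 19.25 150.75] 9.192389
side yellow 179.0 [132.906  202.5074] [123.6773 193.0671] [140.0863 210.8435] 10.739431
top red 932.0 [171.8619 252.8959] [137.9566 252.2588] [205.124  253.5505] 15.208714
top yellow 621.5 [123.2628 277.5873] [ 93.064 272.148] [150.088 282.516] 13.326965
top green 39.0 [ 88.4359 273.9359] [ 85. 274.] [ 92. 274.] 6.0
```

View pics/p3.png

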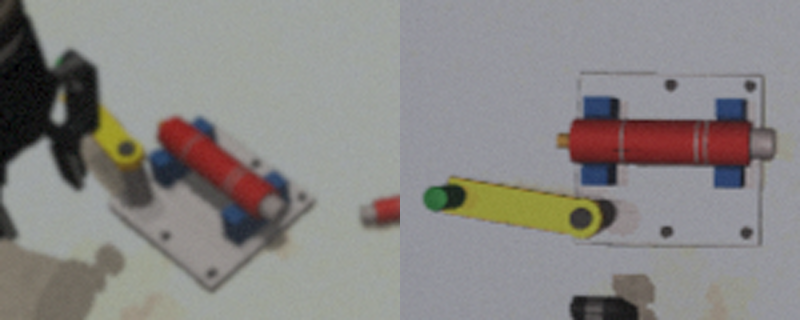

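```bash
python3 - <<'E'
from h import *
np.set_printoptions(precision=4,suppress=True)
im=cv2.cvtColor(cv2.imread("pics/top2.png"),4)[:, :].astype(float)
im=cv2.cvtColor(cv2.imread("pics/top2.png"),cv2.COLOR_BGR2RGB).astype(float)
s=im[...,0]-im[...,1]   # redness, subpixel half-level crossings
for r in (248,250,252,254,256,258):
    p=s[r-1:r+2,120:225].mean(0); h=np.median(p[25:75])/2
    i=np.where(p>h)[0]; a,b=i[0],i[-1]
    L=120+a-1+(h-p[a-1])/(p[a]-p[a-1]); Rr=120+b+(p[b]-h)/(p[b]-p[b+1])
    ends=[plane("top",(L,r),.058),plane("top",(Rr,r),.034)]
    print(r,L,Rr,ends[0][1],ends[1][1],"mid",(ends[0][1]+ends[1][1])/2,"len",ends[0][1]-ends[1][1])
# cradle via the same image, blue top faces, rows on the top lobes
bl=im[...,2]-im[...,0]
for r,n in((240,"up"),(266,"low")):
  for x0,x1 in((138,165),(185,215)):
    p=bl[r-2:r+3,x0:x1].mean(0); h=p.max()/2;i=np.where(p>h)[0];a,b=i[0],i[-1]
    L=x0+a-1+(h-p[a-1])/(p[a]-p[a-1]); Rr=x0+b+(p[b]-h)/(p[b]-p[b+1])
    print(n,L,Rr,plane("top",(L,r),.042)[1],plane("top",(Rr,r),.042)[1])
to(0,0,0,0)
E
```

```text
248 138.35374149659864 205.4949494949495 0.1440188841985997 0.026830281501900977 mid 0.08542458285025034 len 0.11718860269669873
250 137.97752808988764 205.37142857142857 0.1446147042471882 0.027031130023476027 mid 0.0858229171353321 len 0.11758357422371217
252 137.47289156626505 205.35993975903614 0.14543900504342927 0.027027342038724922 mid 0.0862331735410771 len 0.11841166300470435
254 137.49725274725276 205.3609375 0.14531980807528633 0.027000778256563315 mid 0.08616029316592483 len 0.11831902981872301
256 138.15925925925927 205.40189873417722 0.14406478213559437 0.026901363571017578 mid 0.08548307285330597 len 0.1171634185645768
258 138.45669291338584 205.4468085106383 0.14346003329619034 0.02679483677916053 mid 0.08512743503767543 len 0.1166651965170298
up 143.26724137931035 153.3639240506329 0.139162458731029 0.12079663254164726
up 192.71681415929203 203.0090909090909 0.04930597759454507 0.030632598419959092
low 142.2869822485207 152.41275167785236 0.13999173154232308 0.12167437382818437
low 192.22368421052633 202.33227848101265 0.049750075810342104 0.031510998027577744
t 11.93 pos [0.3887 0.0859 0.2104] yaw 88.94 shift [-0.0932 -0.3878  0.2092] twist 1.5523 gap 0.0510 F [ 0.2 -0.9 -0.8]
```

The pen is bedded. Its centre is y≈0.0858 against the seat's 0.0853, so it is centred within about 0.5 mm, and the strap is still at 80.5°. Next is the knob, at about (0.5023,0.2145).

Call:
carry_out(plan="0.02 0.017 0 0 60; 0.03 0.026 0 0 60; 0.03 0.026 0 0 60; 0.03 0.026 0 0 60; 0.0207 0.0162 0 0 60; 0 0 0 0.147 60; 0 0 0 0 60; 0 0 0 0 60")

```text
time_s: 12.92
eef_pos: [0.5015, 0.2141, 0.2092]
orientation: [-2.396, -2.032, -0.0]
ft_force: [-0.8, 0.6, 0.2]
finger_gap: 0.0512
finger_force: 0.0
```

```bash
python3 - <<'E'
from h import *
to(.5023,.2145,.152,80.5)
ims={n:snapshot(n) for n in("side","top")}
a=cv2.resize(ims["side"][90:250,60:260],(400,320),interpolation=2);b=cv2.resize(ims["top"][200:320,55:205],(400,320),interpolation=2)
cv2.imwrite('pics/p4.png',cv2.cvtColor(cv2.hconcat([a,b]),4))
E
```

```text
t 12.93 pos [0.5015 0.2141 0.2092] yaw 80.60 shift [0.0005 0.0008 0.0572] twist 0.0017 gap 0.0512 F [-0.8  0.6  0.2]
```

View pics/p4.png

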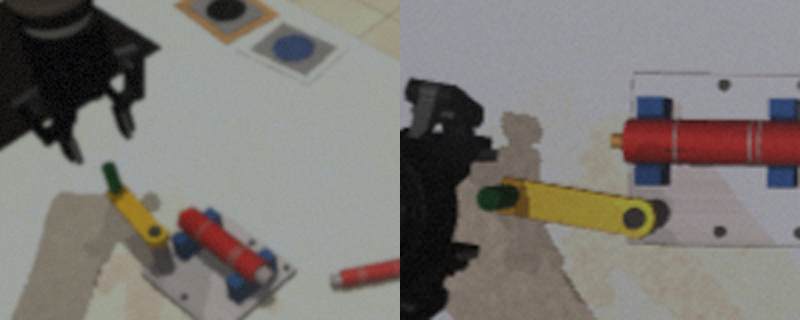

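The open fingers stand either side of the green knob in both views. I'll descend and grip it lightly.

Call:
carry_out(plan="0.0005 0.0008 0.012 0 60; 0 0 0.02 0 60; 0 0 0.015 0 60; 0 0 0.009 0 60; 0 0 0 0 60; 0 0 0 0 60")

```text
time_s: 13.78
eef_pos: [0.5022, 0.215, 0.1537]
orientation: [2.397, 2.03, 0.001]
ft_force: [0.2, 0.1, -0.2]
finger_gap: 0.0512
finger_force: 0.0
```

Call:
carry_out(plan="0 0 0 0 35; 0 0 0 0 5; 0 0 0 0 5; 0 0 0 0 5; 0 0 0 0 5; 0 0 0 0 5; 0 0 0 0 5", grip_force=25)

```text
time_s: 14.65
eef_pos: [0.5021, 0.2148, 0.1537]
orientation: [2.397, 2.03, 0.001]
ft_force: [-0.6, -0.4, 5.4]
finger_gap: 0.0148
finger_force: 26.0
```

```bash
python3 - <<'E'
from h import *
to(.5023,.2145,.152,80.5)
a=np.radians(np.arange(80.5,-2,-10)); print(2*85*np.sin(np.radians(5)))
print("final TCP", .4884+.085*np.cos(np.radians(-1.06)), .1312+.085*np.sin(np.radians(-1.06)))
E
```

```text
t 14.65 pos [0.5021 0.2148 0.1537] yaw 80.52 shift [-0.0003  0.0003  0.0017] twist 0.0004 gap 0.0148 F [-0.6 -0.4  5.4]
14.816476267101889
final TCP 0.5733854540192455 0.12962754804756738
```

Call:
carry_out(plan="-0.0003 0.0074 0 0.0873 5; -0.0003 0.0074 0 0.0873 5; -0.0003 0.0074 0 0.0873 5; -0.0003 0.0074 0 0.0873 5; -0.0003 0.0074 0 0.0873 5; -0.0003 0.0074 0 0.0873 5; -0.0003 0.0074 0 0.0873 5; -0.0003 0.0074 0 0.0873 5; 0 0 0 0 5")

```text
time_s: 15.78
eef_pos: [0.553, 0.1853, 0.1537]
orientation: [2.947, 1.084, -0.0]
ft_force: [-0.8, -1.5, 6.5]
finger_gap: 0.0154
finger_force: 26.2
```

```bash
python3 - <<'E'
from h import *
a=np.radians(40.5)
to(.4884+.085*np.cos(a),.1312+.085*np.sin(a),.1537,40.5)
p=read_state()["eef_pos"][:2]-[.4884,.1312];print(np.hypot(*p),np.degrees(np.arctan2(p[1],p[0])),read_state()["joint_positions"].round(2))
E
```

```text
t 15.78 pos [0.553  0.1853 0.1537] yaw 40.40 shift [ 0.0008 -0.0008 -0.    ] twist -0.0017 gap 0.0154 F [-0.8 -1.5  6.5]
0.08425003887240017 39.98211359721913 [-0.07  0.46 -0.42  1.84  0.24  0.89 -1.47]
```

The knob follows its circle (radius 84 mm, 40°). On to the stop.

Call:
carry_out(plan="-0.0003 0.0074 0 0.0873 5; -0.0003 0.0074 0 0.0873 5; -0.0003 0.0074 0 0.0873 5; -0.0003 0.0074 0 0.0873 5; -0.0003 0.0074 0 0.0873 5; -0.0003 0.0074 0 0.0873 5; -0.0003 0.0074 0 0.0873 5; 0.0007 0.006 0 0.0698 5; 0 0 0 0 5; 0 0 0 0 5")

```text
time_s: 17.02
eef_pos: [0.5728, 0.1328, 0.1536]
orientation: [3.14, 0.041, -0.004]
ft_force: [-4.2, -1.0, 8.1]
finger_gap: 0.0153
finger_force: 26.4
```

Call:
carry_out(plan="0 0.0015 0 0.03 5; 0 0.001 0 0 5; 0 0 0 0 5; 0 0 0 0 5")

```text
time_s: 17.52
eef_pos: [0.5729, 0.1306, 0.1536]
orientation: [3.14, -0.006, -0.004]
ft_force: [-4.0, -1.1, 7.9]
finger_gap: 0.0155
finger_force: 26.4
```

```bash
python3 - <<'E'
from h import *
to(.5734,.1296,.1537,-1.06)
p=read_state()["eef_pos"][:2]-[.4884,.1312];print(np.hypot(*p),np.degrees(np.arctan2(p[1],p[0])))
E
```

```text
t 17.52 pos [0.5729 0.1306 0.1536] yaw -0.20 shift [ 0.0005  0.001  -0.0001] twist 0.0150 gap 0.0155 F [-4.  -1.1  7.9]
0.08449768626893257 -0.4263803144611624
```

No stop felt yet. I'll continue gently until the force along y rises.

Call:
carry_out(plan="0 0.001 0 0.008 5; 0 0 0 0 5; 0 0.001 0 0 5; 0 0 0 0 5; 0 0 0 0 5")

```text
time_s: 18.15
eef_pos: [0.5729, 0.1293, 0.1536]
orientation: [3.141, -0.018, -0.004]
ft_force: [-4.2, 0.2, 7.2]
finger_gap: 0.0151
finger_force: 26.3
```

Call:
carry_out(plan="0 0.001 0 0 5; 0 0 0 0 5; 0 0.001 0 0 5; 0 0 0 0 5; 0 0 0 0 5")

```text
time_s: 18.77
eef_pos: [0.5728, 0.1291, 0.1537]
orientation: [-3.139, 0.016, 0.003]
ft_force: [-3.2, 3.3, 5.9]
finger_gap: 0.0151
finger_force: 26.2
```

The stop is felt: y is held at 0.129 while the reaction rises, and the predicted stop was 0.1296. I'll press a little more, release, and rise straight up.

Call:
carry_out(plan="0 0.002 0 0 5; 0 0 0 0 5; 0 0 0 0 5")

```text
time_s: 19.15
eef_pos: [0.5728, 0.1288, 0.1537]
orientation: [-3.137, 0.014, 0.002]
ft_force: [-4.3, 6.0, 5.5]
finger_gap: 0.0155
finger_force: 26.2
```

Call:
carry_out(plan="0 0 0 0 25; 0 0 0 0 40; 0 0 0 0 50; 0 0 0 0 50; 0 0 0 0 50; 0 0 -0.01 0 50; 0 0 -0.02 0 50; 0 0 -0.03 0 50; 0 0 -0.03 0 50; 0 0 -0.02 0 50")

```text
time_s: 20.4
eef_pos: [0.5744, 0.1251, 0.2658]
orientation: [-3.141, 0.019, -0.005]
ft_force: [-0.6, 0.2, -0.5]
finger_gap: 0.043
finger_force: 0.0
```

Call:
carry_out(plan="-0.03 0 -0.01 0 50; -0.045 0 0 0 50; -0.045 0 0 0 50; -0.045 0 0 0 50; -0.03 0 0 0 50; 0 0 0 0 50; 0 0 0 0 50")

```text
time_s: 21.28
eef_pos: [0.3796, 0.1274, 0.274]
orientation: [-3.141, 0.019, -0.003]
ft_force: [1.1, 0.8, -0.0]
finger_gap: 0.0429
finger_force: 0.0
```

```bash
python3 - <<'E'
from h import *
np.set_printoptions(precision=4,suppress=True)
to(.5376,.085,.15,0)
ims={n:snapshot(n) for n in("side","top")}
for c in("red","yellow","green"):
    for b in blobs(ims["top"],c,15):
        if b["c"][0]<240: print(c,b["a"],b["c"],*b["e"])
        if c=="green": print("knob",plane("top",b["c"],.112))
a=cv2.resize(ims["side"][120:280,60:260],(400,320),interpolation=2);b=cv2.resize(ims["top"][180:340,75:275],(400,320),interpolation=2)
cv2.imwrite('pics/p5.png',cv2.cvtColor(cv2.hconcat([a,b]),4))
E
```

```text
t 21.27 pos [0.3796 0.1274 0.274 ] yaw -0.69 shift [0.1582 0.0405 0.1244] twist -0.0121 gap 0.0429 F [ 1.1  0.8 -0. ]
red 734.5 [178.4196 253.0288] [151.9267 252.5193] [205.1328 253.6277]
yellow 616.5 [144.2506 261.1211] [143.3024 288.008 ] [144.8332 229.8377]
green 38.0 [140.4605 231.4211] [137.  231.5] [144.  231.5]
knob [0.573  0.1283 0.112 ]
```

View pics/p5.png

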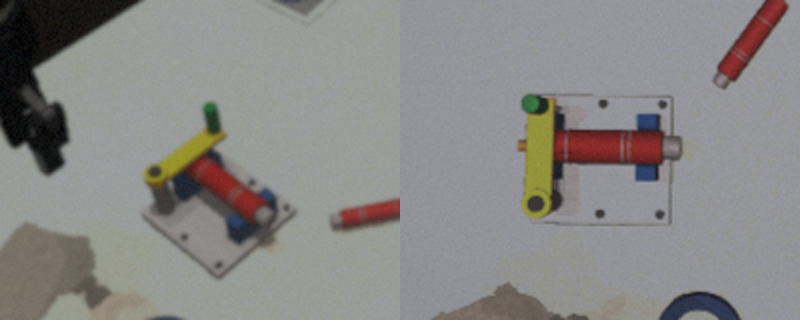

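The strap lies square across the pen with the knob at (0.573,0.128). The pen's end is unchanged at px 205.1, and the gripper is clear of everything. I'm handing in.

```bash
python3 -c "
from rig import *
print(sign_off())"
```

```text
the job is handed in; nothing more can be done
None
```

The red pen lies bedded in the blue cradles, centred to about 0.5 mm by camera. The yellow strap is at its stop, square across the pen, and the black pen was not touched; I handed the job in at about 21 s and no verdict was shown.

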